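# Empty the tipping pot of deburred blocks and latch it upright again

## Task

Unhook the red latch bar from the handle of the tipping pot, tip the pot right over against its stop so that all three steel blocks drop out into the yellow tray under it, then stand the pot fully upright again and hook the latch back over the handle. If a block hangs up in the pot, swing the pot back and tip it again until it is empty. Leave the tray in its place and the things lying about undisturbed.

Things in the scene. Friction and masses are not known exactly. Their poses are not given: they have to be found in the camera images.
- pivot (a point): Middle of the pot's trunnion axis, fixed in the stand (blue cheeks, 112 mm over all, on a grey base plate), 140 mm above the bench. y axis: along the trunnion axis; x axis: level, from the pivot towards the handle's side of the upright pot; z: up. The pot tips from +z towards -x, over the tray; its turn, over a right angle, ends at a stop that is to be felt.
- pot_mid (a point): The pot's frame at the pivot; z points out of the mouth, straight up at its upright stop. Steel cup, outer diameter 84, wall 4, from 62 below to 54 above the pivot, drawn in to a mouth of 72 inside. Bushings (friction about 0.1 N m) hold the empty pot where it is left; the full one falls back. The blocks slide out only near the end of its travel, and may hang up behind the rim.
- handle (a point): Middle of the black handle bar: round, diameter 14, 120 long, parallel to the trunnion axis, 105 mm out (+x) and 12 mm up from the pivot when upright. It goes with the pot, up over the top and down beyond. Take it in the middle from above, a finger on either side of it; it can turn in the hold. Two rods carry it, 38 mm to either side of the middle.
- latch_knob (a point): Centre of the black ball (diameter 22) on top of the red latch bar; z axis along the bar, upright when hooked. Then it is 171 mm above the latch hinge and 4 mm to its -x side (pivot's x). The bar (18 x 8 mm) has a hook over the handle bar, 4 mm clear. Swing it towards +x to unhook: it rests 0.40 rad open, and stays open or hooked by its weight. It hooks only on the upright pot.
- latch_hinge (a point): Hinge of the latch bar on the stand, 30 mm above the bench; in the pivot's frame 128 mm along +x, 49 mm along -y and 110 mm down. It turns about the pivot's y axis.
- tray: Open yellow tray, 190 x 96 x 42 mm, wall 3, loose on the stand's base plate between the cheeks; origin in the middle of its underside, x along the length.
- block_1_mid (a point): Centre of steel block 1 of 3, 25 x 50 x 20 mm, 0.18 kg, at first in the pot.
- block_1: The same steel block 1; origin in the middle of its 25 x 50 mm underside.
- block_2_mid (a point): Centre of steel block 2 of 3, 25 x 50 x 20 mm, 0.18 kg, at first in the pot.
- block_2: The same steel block 2; origin in the middle of its 25 x 50 mm underside.
- block_3_mid (a point): Centre of steel block 3 of 3, 25 x 50 x 20 mm, 0.18 kg, at first in the pot.
- block_3: The same steel block 3; origin in the middle of its 25 x 50 mm underside.
- spool: Solder spool, diameter 64, 40 high, standing on the bench; bystander. Origin under its middle.
- torque_tool: Torque driver, 162 long, lying on the bench; bystander. Origin under its middle.
- tape: Roll of amber tape, diameter 82, 13 high, lying on the bench; bystander. Origin under its middle.

How it is judged:
By the outcome, as a careful person would: the job done as asked, in the order asked, and still so for the second after the job is handed in, with the robot touching nothing.
It also fails if it takes over 72 s, if anything falls off the work surface, if the arm or the gripper's body presses on something with over 40 N, if the wrist force passes 120 N, or if a joint passes its speed limit or range.

## Robot

A 7-joint arm with a two-finger parallel gripper is mounted at the origin on a cart in front of the work surface, level with it; the furniture and walls round the work are solid. World frame = base frame: x ahead of the robot, y to its left, z up, the work surface at z = 0. Lengths are in mm, angles in rad, forces in N, time in s.
With the tool pointing down it reaches from about 425 to 875 mm from the base axis. Payload 9.9 kg.
Tool frame: the origin (TCP) lies at the very end of the fingers, on their centre line; the grasp point (between the pads) lies 19 mm behind it (grasp_offset is the distance from the TCP to the grasp point, in mm); z points along the fingers, y is the line along which they close (so a half turn about z gives the same grasp; the last joint's range is limited). The gripper opens to 85 mm and grips with 20 to 120 N. Pads are 22 mm wide; open, the fingers measure 114 mm over their backs; the gripper's body (76 mm by 85 mm) begins 54 mm behind the grasp point. The pads swing forward as they close: fully open they stand 13 mm farther back than shut.
Start: joints at [1.093, 0.576, 0.025, 1.437, -0.015, 1.129, -0.057], TCP at [259.002, -623.335, 207.389] pointing down, gripper open.
Joint ranges: [-2.76, 2.76], [-0.34, 2.15], [-1.52, 1.57], [0.19, 2.46], [-1.09, 4.23], [0.17, 1.99], [-2.82, 2.82]. Speed limits (rad/s): [2.22, 2.22, 3.01, 3.01, 3.14, 3.14, 3.14].

## Interface

Orientations are given as a unit quaternion [w, x, y, z].
In Python, from workcell import state, grab_frame, close_job, grasp_offset gives the robot as it stands.
- The arm moves only by the tool apply_moves, never from a script. Its argument "commands" is a list of rows, each a list of 3 entries, a list of its own where there are three numbers: the shift along the tool's x, y, z in mm, then the turn about the tool's z in rad, then the closure, from 0 (fully open) to 1 (shut). In form: [[[x, y, z], spin, fingers], ...]. A call has 1 to 12 rows; each row shifts and turns the commanded pose from where the row before left it, along the tool's axes as they then stand; what a row does not reach is not made up. A row lasts 1/12 s, in which the tool goes at most 41.7 mm and 7.16 degrees, less where a joint would pass 70% of its speed; a pose out of reach is approached as far as the arm can. A call is refused whole if a number of a shift passes 41.7 or a number of a turn 0.125, either way. A call with a gripper value outside its range is refused whole. The fingers move at their own pace and stop on an object; "squeeze" is the grip in N (left out, the last holds). Time passes only in rows, so rows that do not move let the fingers close. It gives the time, the measured TCP pose, the force, the opening and the grip force at its end, in the units of the state.
- state(): the state, without advancing time (a new reading comes with each control period).
- grab_frame(name): name is "scene" or "top" or "wrist"; returns a dict with "image" (480x640x3 uint8, blue, green, red), "vfov" (degrees; the focal length in pixels is half the picture's height over the tangent of half this angle, whatever the lens; pixels are square), "cx", "cy" (the principal point, pixels), "eye" and "rotation" of the camera in the world. Camera axes: x right, y down, z forward; pixel columns grow to the right and rows downward; lengths in mm; the calibration is good to about 2 mm. A picture is of the moment at which its call begins. There is no depth.
- close_job(): hands the job in; it is judged then, once.
The state is a dict: "time": time; "joint_pos": joint angles; "joint_velocities": joint speeds; "effort": joint torques, N m; "ee_pos": TCP position; "eef_rot": TCP orientation; "contact_force": force on the tool from outside, world axes, zero at the start; "moment": the same for the moment, N m; "opening": finger opening in mm; "grasp_force": force on a finger pad.
Only numpy, scipy, OpenCV 4.12 (cv2) and the standard library are available. Lean on these libraries where they do the work, as an engineer would, in place of code of your own. Each camera call takes 0.05 s, during which the arm holds its last target. There are 200 camera calls.

## Working session

There is one attempt and no reset: what is moved stays moved. The work goes in short steps, Python scripts to look and compute and a tool call to move; the robot and the scene stay as the last step left them, time stands still between calls to the robot, and variables do not carry over. Pictures are saved under pics/ and viewed, at most 10 in all, crops included, and the job is handed in when it is done.

Besides the shell and the picture viewer there is one more tool, called after "Emit:" as name(argument=value, ...) on one line, values as JSON. apply_moves: Moves the arm, as the interface text tells. Its arguments: {"type":"object","properties":{"commands":{"type":"array"},"squeeze":{"type":"number"}},"required":["commands"]}

```bash
mkdir -p pics; ls; python3 - <<'E'
from workcell import *
import cv2,numpy as np
print(state(),grasp_offset)
for n in("scene","top"):
    f=grab_frame(n);cv2.imwrite(f"pics/{n}0.png",f["image"]);print(n,f["vfov"],f["cx"],f["cy"],f["eye"],f["rotation"])
E
```

```text
pics
{'time': 0.0, 'joint_pos': array([ 1.09321973,  0.57656099,  0.02481411,  1.43790482, -0.01499591,
        1.12899124, -0.0564931 ]), 'joint_velocities': array([ 8.42060500e-04,  2.36997535e-04,  2.12849873e-04,  4.59364084e-04,
        2.07182390e-05,  7.05593571e-05, -1.59839789e-03]), 'effort': array([ 1.54792115e-04, -7.65747786e+01,  2.25077190e+00, -2.85959136e+01,
        1.53825211e-02,  1.30337721e-02, -1.83888847e-05]), 'ee_pos': array([ 258.81363265, -622.87939803,  206.52372382]), 'eef_rot': array([-8.15648670e-04,  9.80673040e-01,  1.95651944e-01, -2.01501886e-04]), 'contact_force': array([ 0.06055869, -0.45653562,  0.56309761]), 'moment': array([ 3.05647481e-02, -2.53226415e-05, -3.19324690e-03]), 'grasp_force': 0.0, 'opening': 85.29971683636087} 18.700000000000003
scene 49.366076674539975 316.43531534653823 243.10392154386327 [  86.83507588 -930.15862713  541.14991279] [-0.50082525  0.82621844 -0.22609785  0.12416489]
top 48.80260869481579 320.36836969436877 235.76087127994478 [ 328.17722999 -240.10103201 1044.43569727] [ 0.04129654 -0.69967508  0.71101663 -0.05661036]
```

View pics/scene0.png

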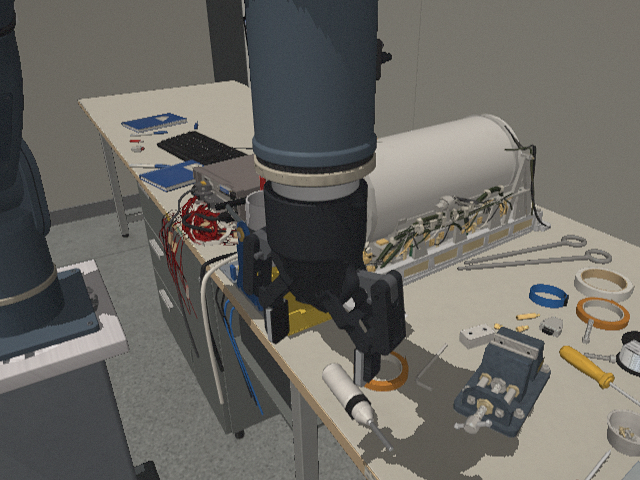

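View pics/top0.png

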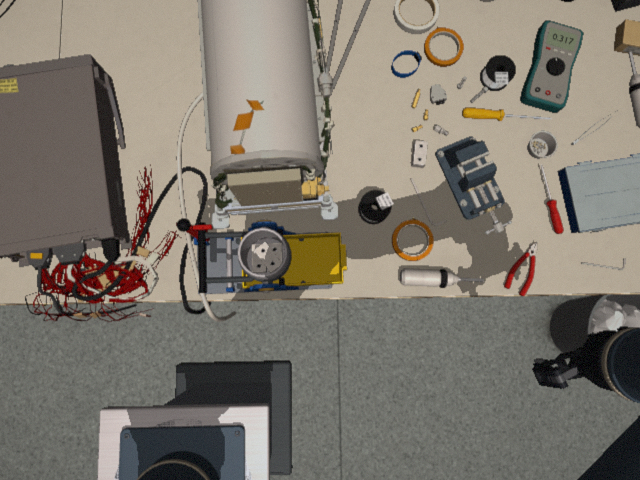

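```bash
cat > h.py <<'E'
from workcell import *
import cv2,numpy as np
from scipy.spatial.transform import Rotation as R
def rot(q): return R.from_quat(np.r_[q[1:],q[0]]).as_matrix()
def ray(f,u,v):
    F=240/np.tan(np.radians(f["vfov"])/2)
    d=rot(f["rotation"])@np.array([(u-f["cx"])/F,(v-f["cy"])/F,1]); return np.array(f["eye"]),d
def onz(f,u,v,z):
    e,d=ray(f,u,v); return e+d*(z-e[2])/d[2]
def proj(f,p):
    F=240/np.tan(np.radians(f["vfov"])/2)
    c=rot(f["rotation"]).T@(np.array(p)-f["eye"]); return c[:2]/c[2]*F+[f["cx"],f["cy"]]
E
python3 - <<'E'
from h import *
f=grab_frame("top");im=f["image"]
c=im[190:330,160:370];cv2.imwrite("pics/crop.png",cv2.resize(c,None,fx=3.8,fy=3.8,interpolation=cv2.INTER_CUBIC)[:, :800])
print("mouth",onz(f,265,254,194),"knob",onz(f,183,225,201),"handle",onz(f,201,260,152))
hsv=cv2.cvtColor(im,cv2.COLOR_BGR2HSV)
for n,lo,hi in(("yel",(20,150,80),(32,255,255)),("blue",(100,100,40),(130,255,255))):
    m=cv2.inRange(hsv,lo,hi);m[:, :195]=0;m[:,370:]=0;m[:215]=0;m[310:]=0
    ys,xs=np.nonzero(m);print(n,len(xs),cv2.minAreaRect(np.c_[xs,ys].astype(np.float32)))
E
```

```text
mouth [ 418.27371257 -169.81599755  194.        ] knob [466.35468343 -39.11608588 201.        ] handle [414.21649486 -58.69815753 152.        ]
yel 2876 ((293.2648620605469, 261.3763427734375), (53.998043060302734, 104.99995422363281), 87.08915710449219)
blue 475 ((245.79100036621094, 258.2008056640625), (70.07466888427734, 98.59342956542969), 84.80557250976562)
```

View pics/crop.png

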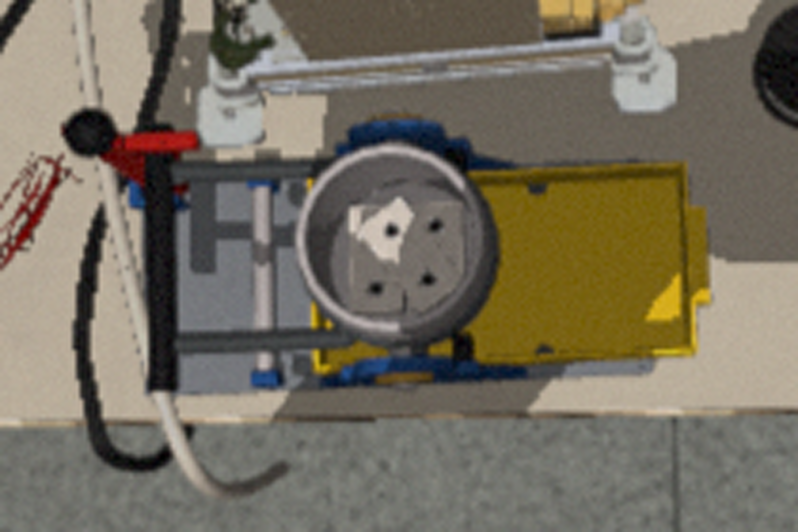

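```bash
python3 - <<'E'
from h import *
f=grab_frame("top")
P=lambda x,y,z:onz(f,160+x/3.8,190+y/3.8,z).round(1)
print("handle ends",P(159,127,155),P(163,390,155),"mouth",P(397,243,194),"knob",P(90,131,201))
print("tray top far edge",P(480,172,48),P(685,163,48),"near",P(480,368,48),P(690,355,48))
print("tray far end corners", P(685,163,48),P(692,355,48))
print("tall frame leg top",P(225,100,0),P(225,90,100),"drum front",onz(f,270,160,200),onz(f,270,160,350),"box",onz(f,125,235,0),onz(f,125,235,150))
for n,u,v in(("spool",374,205),("tape",412,240),("tool",440,277)):print(n,onz(f,u,v,20))
E
```

```text
handle ends [476.2 -59.9 155. ] [359.3 -63.2 155. ] mouth [ 418.4 -169.   194. ] knob [467.2 -40.2 201. ]
tray top far edge [ 468.9 -198.3   48. ] [ 471.9 -301.    48. ] near [ 371.3 -197.4   48. ] [ 375.9 -301.3   48. ]
tray far end corners [ 471.9 -301.    48. ] [ 375.9 -302.2   48. ]
tall frame leg top [515.8 -62.8   0. ] [502.7 -79.7 100. ] drum front [ 572.5822886  -178.97675906  200.        ] [ 529.16778243 -189.83447265  350.        ] box [480.86058032 122.59787312   0.        ] [458.9324687   70.50770049 150.        ]
spool [ 530.69770659 -370.65005241   20.        ]
tape [ 459.87178357 -443.10954843   20.        ]
tool [ 386.57251428 -494.71618573   20.        ]
```

Emit:
apply_moves(commands=[[[0, 0, -35], 0.0915, 0], [[0, 0, -35], 0.0915, 0], [[0, 0, -35], 0.0915, 0], [[0, 0, -35], 0.0915, 0], [[19, -35, 0], 0, 0], [[19, -35, 0], 0, 0], [[19, -35, 0], 0, 0], [[19, -35, 0], 0, 0], [[19, -35, 0], 0, 0], [[19, -35, 0], 0, 0], [[19, -35, 0], 0, 0], [[19, -35, 0], 0, 0]])

```text
time: 1.2
ee_pos: [403.5, -337.3, 347.5]
eef_rot: [0.0, 1.0, 0.014, 0.0]
contact_force: [1.6, -0.4, 0.6]
opening: 85.8
grasp_force: 0.0
```

```bash
python3 - <<'E'
from h import *
s=state();print(s["ee_pos"],s["eef_rot"],s["joint_pos"],s["contact_force"])
a,b=grab_frame("scene"),grab_frame("wrist")
print(b["eye"],b["rotation"],b["vfov"])
cv2.imwrite("pics/s1.png",cv2.resize(np.hstack([a["image"],b["image"]]),(800,300),interpolation=cv2.INTER_AREA) if 0 else a["image"])
cv2.imwrite("pics/w1.png",b["image"])
E
```

```text
[ 403.52428757 -337.33050647  347.4800513 ] [7.75943516e-05 9.99903688e-01 1.38782814e-02 4.62794590e-05] [ 0.57474039  0.25180532  0.04326317  1.58632905 -0.01109927  1.30353351
 -0.92346846] [ 1.55003192 -0.38471726  0.60642984]
[ 477.79007133 -327.04857746  513.19542035] [ 0.0985133   0.71350889 -0.68689086 -0.09685623] 59.75353502689572
```

View pics/s1.png

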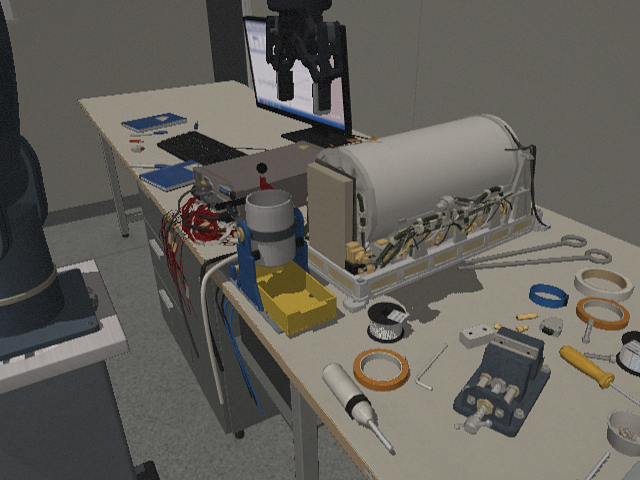

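```bash
python3 - <<'E'
from h import *
t,s=grab_frame("top"),grab_frame("scene")
def tri(u1,v1,u2,v2):
    a,d=ray(t,u1,v1);b,e=ray(s,u2,v2);A=np.c_[d,-e];x=np.linalg.lstsq(A,b-a,rcond=None)[0]
    p,q=a+d*x[0],b+e*x[1];return ((p+q)/2).round(1),np.linalg.norm(p-q).round(1)
print("knob",tri(183.7,224.5,262.5,168))
for z in(50,80,100,120,150,200):print(z,"box",proj(s,onz(t,125,235,z)).round(),onz(t,125,235,z).round(),"plateL",proj(s,onz(t,232,200,z)).round(),onz(t,232,200,z).round(),"plateR",proj(s,onz(t,302,200,z)).round(),onz(t,302,200,z).round())
im=s["image"][130:310,180:380];cv2.imwrite("pics/sc.png",cv2.resize(im,None,fx=3.3,fy=3.3,interpolation=cv2.INTER_CUBIC))
E
```

```text
knob (array([468.3, -40.1, 199.1]), np.float64(1.7))
50 box [242. 211.] [474. 105.  50.] plateL [310. 239.] [538. -95.  50.] plateR [344. 267.] [ 536. -229.   50.]
80 box [241. 201.] [469.  95.  80.] plateL [307. 227.] [ 532. -100.   80.] plateR [341. 254.] [ 530. -229.   80.]
100 box [240. 194.] [466.  88. 100.] plateL [306. 219.] [ 528. -103.  100.] plateR [339. 245.] [ 526. -230.  100.]
120 box [239. 187.] [463.  81. 120.] plateL [305. 211.] [ 523. -106.  120.] plateR [337. 235.] [ 522. -230.  120.]
150 box [238. 176.] [459.  71. 150.] plateL [302. 198.] [ 517. -110.  150.] plateR [334. 221.] [ 515. -230.  150.]
200 box [236. 156.] [452.  53. 200.] plateL [298. 176.] [ 506. -117.  200.] plateR [329. 196.] [ 505. -231.  200.]
```

View pics/sc.png

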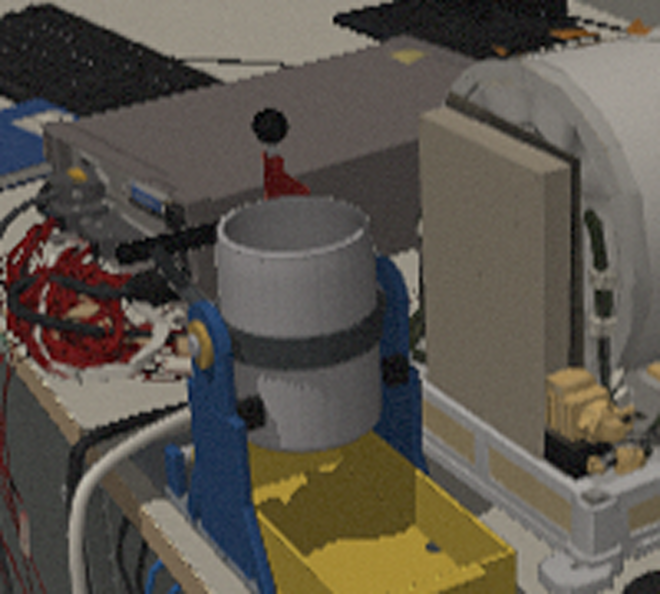

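View pics/w1.png

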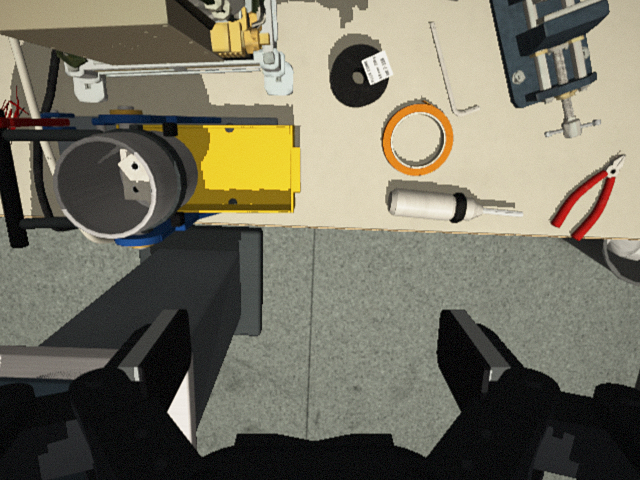

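Emit:
apply_moves(commands=[[[9.8, -35.1, 0], 0, 1], [[9.8, -35.1, 0], 0, 1], [[9.8, -35.1, 0], 0, 1], [[9.8, -35.1, 0], 0, 1], [[9.8, -35.1, 0], 0, 1], [[9.8, -35.1, 0], 0, 1], [[9.8, -35.1, 0], 0, 1], [[0, 0, 30], 0, 1], [[0, 0, 30], 0, 1], [[0, 0, 30], 0, 1], [[0, 0, 0], 0, 1], [[0, 0, 0], 0, 1]])

```text
time: 2.4
ee_pos: [464.1, -93.1, 257.0]
eef_rot: [-0.0, 1.0, 0.013, -0.001]
contact_force: [0.1, 0.5, 0.6]
opening: -0.0
grasp_force: 0.0
```

```bash
python3 - <<'E'
from h import *
a=grab_frame("wrist");cv2.imwrite("pics/w2.png",a["image"]);s=state();print(s["joint_pos"],s["ee_pos"],s["opening"])
print("knob px pred",proj(a,(467.5,-41,199)),"tcp",proj(a,s["ee_pos"]))
E
```

```text
[ 0.19621729  0.2303298  -0.12364866  1.86185411  0.03270195  1.05130371
 -1.48547333] [465.23271478 -92.95038778 258.30313451] 0.020584338822446712
knob px pred [219.94109986 241.93983689] tcp [313.20162115 289.56081438]
```

View pics/w2.png

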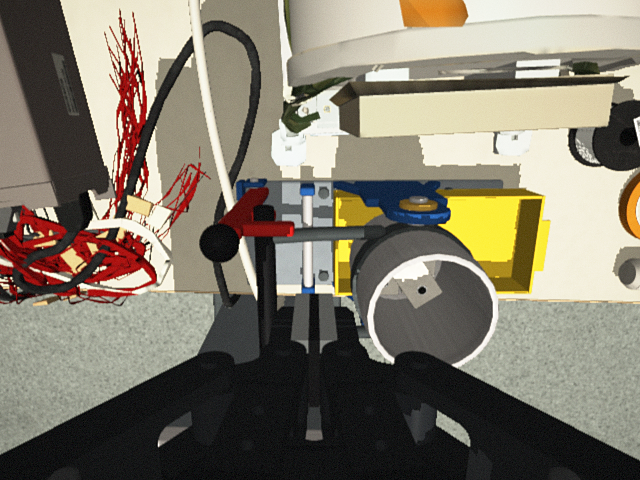

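Emit:
apply_moves(commands=[[[0, 0, 33], 0, 1], [[0, 0, 33], 0, 1], [[0, 0, 0], 0, 1], [[0, -10, 0], 0, 1], [[0, -10, 0], 0, 1], [[0, -10, 0], 0, 1], [[0, -10, 0.5], 0, 1], [[0, -10, 1], 0, 1], [[0, -10, 1.5], 0, 1], [[0, -10, 2], 0, 1], [[0, 0, 0], 0, 1]])

```text
time: 3.37
ee_pos: [462.8, -19.1, 186.2]
eef_rot: [-0.0, 1.0, 0.015, -0.0]
contact_force: [0.3, 0.5, 0.1]
opening: 0.1
grasp_force: 0.0
```

```bash
python3 - <<'E'
from h import *
a=grab_frame("wrist");im=a["image"];s=state();print(s["ee_pos"],s["contact_force"])
cv2.imwrite("pics/w3.png",im)
h=cv2.cvtColor(im,cv2.COLOR_BGR2HSV)
for th in(0.0,.1,.2,.3,.4):
    p=(467.5,-37+171*np.sin(th-.023),30+171*np.cos(th-.023)-2);print(th,p[1],proj(a,p).round())
E
```

```text
[462.81936792 -20.43517067 186.2696225 ] [ 0.72055291 -0.79830598 -0.06485475]
0.0 -40.932653249671674 [369. 294.]
0.1 -23.846007333877033 [326. 292.]
0.2 -6.890791764670418 [283. 289.]
0.3 9.76358254862977 [243. 284.]
0.4 25.950710603089256 [207. 278.]
```

View pics/w3.png

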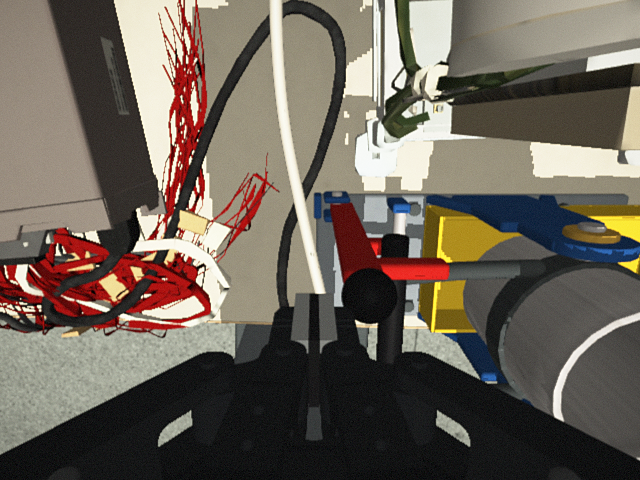

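```bash
python3 - <<'E'
from h import *
s=grab_frame("scene")
for dz in(0,10,20,30,40):
  print(dz,[proj(s,(403.5+dx,-337.3+dy,347.5+dz)).round() for dx in(-11,11) for dy in(-43,43)])
im=cv2.imread("pics/s1.png")
g=im.max(2)
for c in range(274,335,3):
    col=g[85:130,c];d=np.nonzero(col<75)[0];print(c,d.max()+85 if len(d) else None,end="; ")
w=grab_frame("wrist");S=state();print(S["ee_pos"])
for dz in (0,10,20,30):print(dz,proj(w,S["ee_pos"]+[11,0,dz]),proj(w,S["ee_pos"]+[-11,0,dz]))
E
```

```text
0 [array([313., 144.]), array([282., 128.]), array([328., 141.]), array([296., 126.])]
10 [array([312., 136.]), array([281., 121.]), array([328., 133.]), array([296., 119.])]
20 [array([312., 128.]), array([281., 114.]), array([328., 125.]), array([295., 111.])]
30 [array([312., 120.]), array([280., 106.]), array([328., 117.]), array([295., 104.])]
40 [array([312., 112.]), array([280.,  98.]), array([328., 109.]), array([295.,  96.])]
274 111; 277 112; 280 113; 283 114; 286 115; 289 116; 292 117; 295 118; 298 119; 301 120; 304 129; 307 129; 310 129; 313 129; 316 129; 319 129; 322 129; 325 129; 328 129; 331 129; 334 129; [462.92422342 -21.91973929 186.3423855 ]
0 [315.49947063 266.27922074] [313.96787817 314.15470887]
10 [315.64608313 274.73991461] [314.02350599 324.996684  ]
20 [315.81077271 284.24379835] [314.08573485 337.12521467]
30 [315.99710235 294.99648316] [314.15581382 350.78374745]
```

Emit:
apply_moves(commands=[[[0, 0, -8], 0, 1], [[0, 24, 0], 0, 1], [[0, 24, 0], 0, 1], [[2, 22, 0], 0, 1], [[0, 0, 13], 0, 1], [[0, 0, 13], 0, 1], [[0, 0, 0], 0, 1], [[0, -10, 0], 0, 1], [[0, -10, 0], 0, 1], [[0, -10, 0], 0, 1], [[0, -10, 0], 0, 1], [[0, -10, 0.5], 0, 1]])

```text
time: 4.52
ee_pos: [465.8, -40.0, 168.5]
eef_rot: [-0.0, 1.0, 0.015, 0.001]
contact_force: [-0.1, -0.7, 0.5]
opening: -0.2
grasp_force: 0.0
```

```bash
cat > k.py <<'E'
from h import *
def blobs(a,lo=200):
    im=a["image"];m=(im.max(2)<35).astype(np.uint8)*255
    m=cv2.morphologyEx(m,cv2.MORPH_OPEN,cv2.getStructuringElement(cv2.MORPH_ELLIPSE,(19,19)))
    n,_,st,c=cv2.connectedComponentsWithStats(m);return [(tuple(st[i]),c[i].round(1)) for i in range(1,n)]
def look():
    a=grab_frame("wrist");s=state();print(s["time"],s["ee_pos"].round(1),s["contact_force"].round(1))
    h=cv2.cvtColor(a["image"],cv2.COLOR_BGR2HSV);m=cv2.inRange(h,(0,180,100),(5,255,255))|cv2.inRange(h,(176,180,100),(180,255,255))
    m=cv2.morphologyEx(m,cv2.MORPH_OPEN,np.ones((5,5)));n,_,st,c=cv2.connectedComponentsWithStats(m)
    print("red",[st[i].tolist() for i in range(1,n) if st[i][4]>150]);print("dark",[(list(map(int,b[0])),b[1]) for b in blobs(a)])
    for th in(0.0,.1,.2,.3,.4):
        p=(467.5,-37+171*np.sin(th-.023),30+171*np.cos(th-.023)-2);print(th,round(p[1]),proj(a,p).round())
    return a
if __name__=="__main__": look()
E
python3 k.py
```

```text
4.5667 [465.7 -37.9 168.3] [-0.3  2.6 -0.7]
red [[139, 67, 20, 38, 466], [146, 107, 25, 34, 375], [146, 146, 16, 26, 240], [133, 178, 19, 44, 328], [207, 216, 21, 26, 201], [1, 244, 68, 41, 1279], [301, 257, 33, 15, 441], [77, 269, 33, 32, 514], [147, 272, 20, 19, 213], [97, 274, 84, 52, 1485], [286, 284, 77, 21, 938], [269, 292, 13, 15, 156], [96, 334, 41, 10, 298]]
dark [([0, 290, 640, 190, 57505], array([309.5, 419.7]))]
0.0 -41 [316. 320.]
0.1 -24 [268. 318.]
0.2 -7 [222. 314.]
0.3 10 [179. 308.]
0.4 26 [141. 301.]
```

Emit:
apply_moves(commands=[[[0, -10, 1], 0, 1], [[0, -10, 1.5], 0, 1], [[0, -10, 2], 0, 1], [[0, -8, 2], 0, 1], [[0, 0, 0], 0, 1]])

```text
time: 4.98
ee_pos: [464.2, -1.6, 161.0]
eef_rot: [-0.0, 1.0, 0.015, -0.0]
contact_force: [-0.1, -0.2, -0.1]
opening: 0.2
grasp_force: 0.0
```

Emit:
apply_moves(commands=[[[0, -4, 1], 0, 1], [[0, 0, 0], 0, 1]])

```text
time: 5.15
ee_pos: [464.3, 0.7, 160.2]
eef_rot: [-0.0, 1.0, 0.014, -0.0]
contact_force: [-0.8, 0.9, -0.7]
opening: 0.2
grasp_force: 0.0
```

```bash
python3 -c "
from k import *
a=look();cv2.imwrite('pics/w4.png',a['image'])"
```

```text
5.2 [4.643e+02 3.000e-01 1.603e+02] [-0.8  0.5  0.7]
red [[190, 67, 18, 37, 406], [191, 110, 31, 30, 451], [195, 146, 17, 18, 200], [180, 177, 21, 48, 370], [255, 219, 21, 24, 194], [47, 247, 71, 42, 1262], [328, 259, 33, 17, 454], [192, 271, 20, 23, 238], [125, 272, 33, 34, 533], [142, 277, 65, 52, 1332], [275, 291, 13, 16, 182], [333, 291, 38, 22, 585], [140, 338, 42, 10, 303]]
dark [([0, 287, 640, 193, 58576], array([312.7, 420.4]))]
0.0 -41 [438. 330.]
0.1 -24 [387. 328.]
0.2 -7 [336. 324.]
0.3 10 [288. 318.]
0.4 26 [244. 310.]
```

View pics/w4.png

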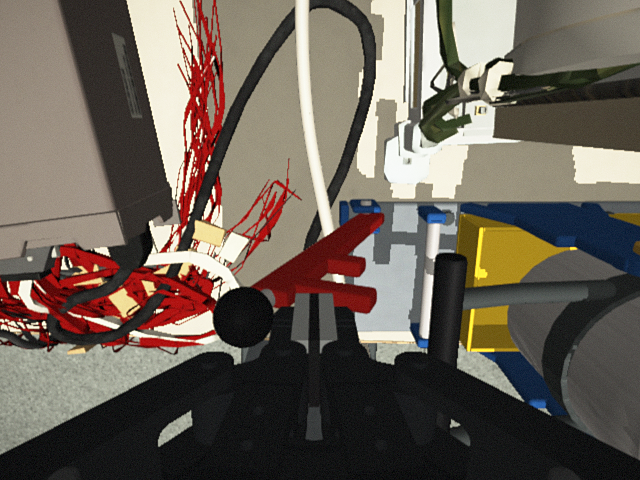

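Emit:
apply_moves(commands=[[[0, 8, 0], 0, 1], [[0, 0, -33], 0, 1], [[0, 0, -33], 0, 1], [[0, 0, -34], 0, 0.5], [[-15, 18, 0], 0, 0.5], [[-15, 18, 0], 0, 0.5], [[-14, 18, 0], 0, 0.5], [[0, 0, 30], 0, 0.5], [[0, 0, 30], 0, 0.5], [[0, 0, 0], 0, 0.5], [[0, 0, 0], 0, 0.5]])

```text
time: 6.12
ee_pos: [421.2, -63.6, 200.1]
eef_rot: [-0.0, 1.0, 0.013, -0.001]
contact_force: [0.5, 0.8, 0.2]
opening: 42.6
grasp_force: 0.0
```

```bash
python3 - <<'E'
from h import *
a=grab_frame("wrist");s=state();print(s["ee_pos"].round(1),s["opening"],s["joint_pos"].round(2))
im=a["image"]
p=[proj(a,(418+t,-61.5+.028*t,152)) for t in(-50,0,50)];print(np.round(p))
# dark runs along rows near handle far end
for t in(0,10,20,30,45,54):
    q=proj(a,(418+t,-61.5+.028*t,155));r=int(q[1])
    if 0<=r<480:
        d=np.nonzero(im[r].max(1)<45)[0];d=d[(abs(d-q[0])<60)];
        print(t,q.round(),(d.min(),d.max(),len(d)) if len(d) else None)
E
```

```text
[422.2 -63.4 201.1] 42.641484357602074 [ 0.13  0.22 -0.12  2.06  0.03  0.87 -1.54]
[[310. 344.]
 [309. 261.]
 [309. 167.]]
0 [309. 263.] (np.int64(297), np.int64(321), 24)
10 [309. 245.] (np.int64(297), np.int64(321), 24)
20 [309. 226.] (np.int64(297), np.int64(321), 24)
30 [309. 207.] (np.int64(296), np.int64(321), 26)
45 [309. 178.] (np.int64(296), np.int64(368), 31)
54 [309. 160.] (np.int64(295), np.int64(321), 27)
```

Emit:
apply_moves(commands=[[[-2, -2, 30], 0, 0.5], [[0, 0, 30], 0, 0.5], [[0, 0, 25], 0, 0.5], [[0, 0, 0], 0, 0.5], [[0, 0, 0], 0, 0.5]])

```text
time: 6.58
ee_pos: [420.5, -61.0, 116.2]
eef_rot: [0.0, 1.0, 0.014, -0.0]
contact_force: [0.1, 0.7, 0.6]
opening: 42.9
grasp_force: 0.0
```

Emit:
apply_moves(commands=[[[0, 0, 9], 0, 0.5], [[0, 0, 0], 0, 1], [[0, 0, 0], 0, 1], [[0, 0, 0], 0, 1], [[0, 0, 0], 0, 1], [[0, 0, 0], 0, 1]], squeeze=40)

```text
time: 7.08
ee_pos: [421.1, -61.0, 108.0]
eef_rot: [0.0, 1.0, 0.014, 0.001]
contact_force: [-0.5, -0.8, 9.1]
opening: 13.0
grasp_force: 39.0
```

```bash
python3 - <<'E'
import numpy as np
for s,n in((6,25),):
    a=np.radians(6.5+s*np.arange(n+1));y=-105.7*np.cos(a);z=-105.7*np.sin(a)
    print([[[0,round(p,1),round(q,1)],0,1] for p,q in zip(np.diff(y),np.diff(z))])
E
```

```text
[[[0, np.float64(1.8), np.float64(-10.9)], 0, 1], [[0, np.float64(3.0), np.float64(-10.7)], 0, 1], [[0, np.float64(4.1), np.float64(-10.3)], 0, 1], [[0, np.float64(5.1), np.float64(-9.8)], 0, 1], [[0, np.float64(6.1), np.float64(-9.2)], 0, 1], [[0, np.float64(7.0), np.float64(-8.5)], 0, 1], [[0, np.float64(7.9), np.float64(-7.8)], 0, 1], [[0, np.float64(8.7), np.float64(-6.9)], 0, 1], [[0, np.float64(9.3), np.float64(-5.9)], 0, 1], [[0, np.float64(9.9), np.float64(-4.9)], 0, 1], [[0, np.float64(10.4), np.float64(-3.9)], 0, 1], [[0, np.float64(10.7), np.float64(-2.8)], 0, 1], [[0, np.float64(10.9), np.float64(-1.6)], 0, 1], [[0, np.float64(11.1), np.float64(-0.5)], 0, 1], [[0, np.float64(11.0), np.float64(0.7)], 0, 1], [[0, np.float64(10.9), np.float64(1.8)], 0, 1], [[0, np.float64(10.7), np.float64(3.0)], 0, 1], [[0, np.float64(10.3), np.float64(4.1)], 0, 1], [[0, np.float64(9.8), np.float64(5.1)], 0, 1], [[0, np.float64(9.2), np.float64(6.1)], 0, 1], [[0, np.float64(8.5), np.float64(7.0)], 0, 1], [[0, np.float64(7.8), np.float64(7.9)], 0, 1], [[0, np.float64(6.9), np.float64(8.7)], 0, 1], [[0, np.float64(5.9), np.float64(9.3)], 0, 1], [[0, np.float64(4.9), np.float64(9.9)], 0, 1]]
```

Emit:
apply_moves(commands=[[[0, 1.8, -10.9], 0, 1], [[0, 3.0, -10.7], 0, 1], [[0, 4.1, -10.3], 0, 1], [[0, 5.1, -9.8], 0, 1], [[0, 0, 0], 0, 1]])

```text
time: 7.5
ee_pos: [421.6, -74.0, 150.6]
eef_rot: [-0.001, 1.0, 0.014, 0.002]
contact_force: [-0.4, 6.9, 2.5]
opening: 12.8
grasp_force: 39.4
```

Emit:
apply_moves(commands=[[[0, 6.1, -9.2], 0, 1], [[0, 7.0, -8.5], 0, 1], [[0, 7.9, -7.8], 0, 1], [[0, 8.7, -6.9], 0, 1], [[0, 9.3, -5.9], 0, 1], [[0, 9.9, -4.9], 0, 1], [[0, 10.4, -3.9], 0, 1], [[0, 10.7, -2.8], 0, 1], [[0, 0, 0], 0, 1]])

```text
time: 8.25
ee_pos: [423.9, -145.0, 201.3]
eef_rot: [-0.0, 1.0, 0.014, 0.002]
contact_force: [-5.2, 7.4, 25.7]
opening: 12.7
grasp_force: 43.2
```

Emit:
apply_moves(commands=[[[0, 10.9, -1.6], 0, 1], [[0, 11.1, -0.5], 0, 1], [[0, 11.0, 0.7], 0, 1], [[0, 0, 0], 0, 1]])

```text
time: 8.58
ee_pos: [424.7, -178.4, 200.9]
eef_rot: [-0.0, 1.0, 0.014, 0.002]
contact_force: [2.4, 3.7, 4.2]
opening: 12.3
grasp_force: 43.2
```

Emit:
apply_moves(commands=[[[0, 10.9, 1.8], 0, 1], [[0, 10.7, 3.0], 0, 1], [[0, 0, 0], 0, 1]])

```text
time: 8.83
ee_pos: [425.4, -200.0, 195.6]
eef_rot: [-0.0, 1.0, 0.014, 0.002]
contact_force: [3.5, 2.2, 3.4]
opening: 12.5
grasp_force: 43.3
```

Emit:
apply_moves(commands=[[[0, 10.3, 4.1], 0, 1], [[0, 9.8, 5.1], 0, 1], [[0, 0, 0], 0, 1]])

```text
time: 9.08
ee_pos: [426.0, -220.4, 186.2]
eef_rot: [0.0, 1.0, 0.014, 0.002]
contact_force: [3.8, 1.0, 3.7]
opening: 12.9
grasp_force: 43.2
```

Emit:
apply_moves(commands=[[[0, 9.2, 6.1], 0, 1], [[0, 0, 0], 0, 1]])

```text
time: 9.25
ee_pos: [426.1, -229.0, 179.9]
eef_rot: [0.0, 1.0, 0.014, 0.001]
contact_force: [4.7, 1.7, 1.5]
opening: 12.5
grasp_force: 43.6
```

Emit:
apply_moves(commands=[[[0, 8.5, 7.0], 0, 1], [[0, 0, 0], 0, 1]])

```text
time: 9.42
ee_pos: [426.5, -237.7, 172.6]
eef_rot: [0.0, 1.0, 0.014, 0.001]
contact_force: [4.4, 1.7, 1.3]
opening: 12.6
grasp_force: 43.7
```

Emit:
apply_moves(commands=[[[0, 3.9, 4.0], 0, 1], [[0, 0, 0], 0, 1]])

```text
time: 9.58
ee_pos: [426.5, -241.4, 168.6]
eef_rot: [0.0, 1.0, 0.014, 0.001]
contact_force: [5.4, 0.8, 1.4]
opening: 12.6
grasp_force: 43.9
```

Emit:
apply_moves(commands=[[[0, 3.9, 4.0], 0, 1], [[0, 0, 0], 0, 1]])

```text
time: 9.75
ee_pos: [426.6, -245.0, 164.5]
eef_rot: [-0.0, 1.0, 0.014, 0.001]
contact_force: [5.7, 2.6, 0.3]
opening: 12.3
grasp_force: 44.2
```

Emit:
apply_moves(commands=[[[0, 3.5, 4.3], 0, 1], [[0, 0, 0], 0, 1]])

```text
time: 9.92
ee_pos: [426.7, -248.4, 160.2]
eef_rot: [-0.0, 1.0, 0.014, 0.001]
contact_force: [6.2, 2.9, 1.4]
opening: 12.6
grasp_force: 44.5
```

Emit:
apply_moves(commands=[[[0, 3.4, 4.4], 0, 1], [[0, 0, 0], 0, 1]])

```text
time: 10.08
ee_pos: [426.9, -250.4, 156.5]
eef_rot: [-0.001, 1.0, 0.015, 0.001]
contact_force: [5.4, 9.4, 7.3]
opening: 12.9
grasp_force: 46.3
```

```bash
python3 - <<'E'
from h import *
for n in("scene","wrist","top"): cv2.imwrite(f"pics/t_{n}.png",grab_frame(n)["image"])
a=cv2.imread("pics/t_top.png");b=cv2.imread("pics/t_scene.png")
# handle mean dark position and light grey blocks
print(state()["ee_pos"],state()["contact_force"])
E
```

```text
[ 426.90058732 -250.34607523  156.45926992] [3.87494353 7.95894291 5.78395801]
```

Emit:
apply_moves(commands=[[[0, 2, 2.6], 0, 1], [[0, 0, 0], 0, 1], [[0, 0, 0], 0, 1]])

```text
time: 10.48
ee_pos: [427.1, -250.6, 155.7]
eef_rot: [-0.001, 1.0, 0.015, 0.002]
contact_force: [-2.6, 19.2, 35.1]
opening: 12.1
grasp_force: 49.3
```

Emit:
apply_moves(commands=[[[0, 1.5, 2.2], 0, 1], [[0, 0, 0], 0, 1], [[0, 0, 0], 0, 1], [[0, 0, 0], 0, 1], [[0, 0, 0], 0, 1]])

```text
time: 10.9
ee_pos: [427.5, -250.6, 154.2]
eef_rot: [-0.002, 1.0, 0.016, 0.002]
contact_force: [-5.3, 26.2, 45.3]
opening: 12.7
grasp_force: 51.7
```

```bash
python3 - <<'E'
from h import *
a=grab_frame("top")["image"];b=grab_frame("scene")["image"]
c=np.hstack([cv2.resize(a[200:310,220:360],None,fx=2.8,fy=2.8,interpolation=cv2.INTER_CUBIC),cv2.resize(b[190:340,220:360],(400,308+120),interpolation=cv2.INTER_CUBIC)[:308]])
cv2.imwrite("pics/tip.png",c);cv2.imwrite("pics/tipw.png",grab_frame("wrist")["image"])
def info(im,r):
    h=cv2.cvtColor(im,cv2.COLOR_BGR2HSV)[r];yel=cv2.inRange(h,(20,120,60),(34,255,255));return (yel>0).sum()
print(c.shape,info(a,np.s_[215:310,200:370]),info(b,np.s_[240:340,220:350]))
E
```

```text
(308, 792, 3) 0 3250
```

Emit:
apply_moves(commands=[[[0, -2.5, -4], 0, 1], [[0, -4, -4], 0, 1], [[0, -4, -4], 0, 1], [[0, 4, 4], 0, 1], [[0, 4, 4], 0, 1], [[0, 0, 0], 0, 1]])

```text
time: 11.55
ee_pos: [427.0, -250.3, 155.6]
eef_rot: [-0.001, 1.0, 0.015, 0.001]
contact_force: [5.4, 12.7, 6.9]
opening: 13.0
grasp_force: 47.3
```

```bash
python3 - <<'E'
from h import *
for n in("wrist","scene"):
    f=grab_frame(n);h=cv2.cvtColor(f["image"],cv2.COLOR_BGR2HSV)
    pv=np.array([421,-166.5,0])
    def W(px,py,z): return pv+[-.028*px-py,px-.028*py,z]
    # tray: px from -135 to 55 ; grid
    print(n)
    for py in range(-42,43,6):
        row=""
        for px in range(-132,-30,6):
            u,v=proj(f,W(px,py,12)).round().astype(int)
            if not(0<=u<640 and 0<=v<480): row+=" ";continue
            H,S,V=h[v,u]; row+= "Y" if 18<H<34 and S>130 else ("g" if S<60 and V>60 else ("k" if V<60 else "."))
        print(row)
E
```

```text
wrist
YYYYYYkkkkkY.YYYY
YYYYYYkkkkkkYYYYY
YYYYYYkkkkkkYYYYY
YYYYYYkkkkkkggYYY
YYYYYYkkkkkggggYY
YYYYYYkkkkkggggYg
YYYYYYkkkkkgggggk
YYYYY.kkkkkkkkkkk
YYYYYgkkkkkkkkkkk
YYYYYgkkkkkkkkkkk
YYYYYgkkkkkkkkkkk
YYYYYgkkkkkkggggg
YYYYYgkkkkkYggggg
YYYYY.kkkkkYY.ggg
YYYYYYkkkkkkk.ggg
scene
YYYYYYYYYYYkkYYY.
YYYYYYYYYYgggg.gg
YYYYYYYY.gggggggg
YYYYYYYYggggggggg
YYYYYYYYggggggggg
YYYYYYYYggggggggg
YYYYYYYYggggggggg
YYYYYYYYggggggggg
YYYYYYYYggggg.kgg
YYYYYYYYggggggggg
YYYYYYYYggggggggg
YYYYYYYYYYYYYYYYY
YYYYYYYYYYYYYYYYY
YYYYYYYYYYYYYYYYY
YYYYYYYYYYYYYYYYY
```

Emit:
apply_moves(commands=[[[0, -6.9, -8.7], 0, 1], [[0, -7.8, -7.9], 0, 1], [[0, -8.5, -7.0], 0, 1], [[0, -9.2, -6.1], 0, 1], [[0, -9.8, -5.1], 0, 1], [[0, -10.3, -4.1], 0, 1], [[0, -10.7, -3.0], 0, 1], [[0, -10.9, -1.8], 0, 1], [[0, 0, 0], 0, 1]])

```text
time: 12.4
ee_pos: [424.9, -178.9, 200.5]
eef_rot: [0.001, 1.0, 0.014, 0.002]
contact_force: [1.2, -0.7, 12.1]
opening: 12.7
grasp_force: 44.0
```

Emit:
apply_moves(commands=[[[0, -11.0, -0.7], 0, 1], [[0, -11.1, 0.5], 0, 1], [[0, -10.9, 1.6], 0, 1], [[0, -10.7, 2.8], 0, 1], [[0, -10.4, 3.9], 0, 1], [[0, -9.9, 4.9], 0, 1], [[0, 0, 0], 0, 1]])

```text
time: 12.98
ee_pos: [422.3, -114.0, 185.6]
eef_rot: [0.0, 1.0, 0.015, 0.001]
contact_force: [4.3, 1.4, 1.1]
opening: 13.1
grasp_force: 45.1
```

Emit:
apply_moves(commands=[[[0, -9.3, 5.9], 0, 1], [[0, -8.7, 6.9], 0, 1], [[0, -7.9, 7.8], 0, 1], [[0, -7.0, 8.5], 0, 1], [[0, -6.1, 9.2], 0, 1], [[0, -5.1, 9.8], 0, 1], [[0, 0, 0], 0, 1]])

```text
time: 13.57
ee_pos: [420.7, -70.6, 136.2]
eef_rot: [0.0, 1.0, 0.014, 0.0]
contact_force: [5.0, -0.9, -0.2]
opening: 12.4
grasp_force: 47.7
```

Emit:
apply_moves(commands=[[[0, -4.1, 10.3], 0, 1], [[0, -3.0, 9.5], 0, 1], [[0, -1, 5], 0, 1], [[0, 0, 0], 0, 1]])

```text
time: 13.9
ee_pos: [420.5, -62.8, 111.9]
eef_rot: [0.0, 1.0, 0.014, -0.0]
contact_force: [5.2, -1.2, 0.4]
opening: 12.7
grasp_force: 49.4
```

Emit:
apply_moves(commands=[[[0, -0.5, 3.5], 0, 1], [[0, 0, 0], 0, 1], [[0, 0, 0], 0, 1]])

```text
time: 14.15
ee_pos: [420.5, -62.3, 109.1]
eef_rot: [-0.0, 1.0, 0.014, 0.0]
contact_force: [5.6, -0.3, 3.0]
opening: 12.5
grasp_force: 49.5
```

Emit:
apply_moves(commands=[[[0, -0.2, 2], 0, 1], [[0, 0, 0], 0, 1], [[0, 0, 0], 0, 1]])

```text
time: 14.4
ee_pos: [420.5, -61.9, 107.1]
eef_rot: [-0.0, 1.0, 0.014, 0.0]
contact_force: [5.7, 0.3, -0.1]
opening: 12.2
grasp_force: 49.7
```

Emit:
apply_moves(commands=[[[0, 0, 2.5], 0, 1], [[0, 0, 0], 0, 1], [[0, 0, 0], 0, 1]])

```text
time: 14.65
ee_pos: [420.4, -61.6, 104.5]
eef_rot: [-0.0, 1.0, 0.014, 0.0]
contact_force: [4.4, 1.6, 1.7]
opening: 12.4
grasp_force: 49.9
```

Emit:
apply_moves(commands=[[[0, 0, 2.5], 0, 1], [[0, 0, 0], 0, 1], [[0, 0, 0], 0, 1]])

```text
time: 14.9
ee_pos: [420.5, -61.3, 102.1]
eef_rot: [-0.0, 1.0, 0.014, 0.0]
contact_force: [4.7, 3.2, 3.5]
opening: 12.1
grasp_force: 50.0
```

Emit:
apply_moves(commands=[[[0, 0, 2], 0, 1], [[0, 0, 0], 0, 1], [[0, 0, 0], 0, 1]])

```text
time: 15.15
ee_pos: [420.5, -61.1, 100.4]
eef_rot: [-0.0, 1.0, 0.014, 0.0]
contact_force: [3.2, 4.5, 7.0]
opening: 12.1
grasp_force: 50.8
```

Emit:
apply_moves(commands=[[[0, 0, 2.5], 0, 1], [[0, 0, 0], 0, 1], [[0, 0, 0], 0, 1]])

```text
time: 15.4
ee_pos: [421.1, -61.0, 98.7]
eef_rot: [-0.0, 1.0, 0.014, 0.001]
contact_force: [1.0, 5.4, 22.2]
opening: 12.6
grasp_force: 53.4
```

Emit:
apply_moves(commands=[[[0, 0, -2], 0, 0.5], [[0, 0, 0], 0, 0.5], [[0, 0, 0], 0, 0.5], [[0, 0, 0], 0, 0.5], [[0, 0, -30], 0, 0.5], [[0, 0, -30], 0, 0.5], [[0, 0, -30], 0, 0.5], [[0, 0, -30], 0, 0.5], [[0, 0, -30], 0, 0.5], [[0, -10, -30], 0, 0.5], [[0, -10, -30], 0, 0.5], [[0, 0, 0], 0, 0.5]])

```text
time: 16.4
ee_pos: [421.4, -40.4, 314.2]
eef_rot: [-0.0, 1.0, 0.015, 0.003]
contact_force: [1.3, -0.2, -0.9]
opening: 42.2
grasp_force: 0.0
```

```bash
python3 - <<'E'
from h import *
w=grab_frame("wrist");t=grab_frame("top");s=grab_frame("scene")
print(state()["ee_pos"])
for n,f in(("w",w),("t",t),("s",s)):
    print(n,[proj(f,p).round().tolist() for p in((421,-166.5,194),(418,-61.5,152),(423,-206,10))])
c=np.zeros((600,800,3),np.uint8)
c[:300,:400]=cv2.resize(w["image"],(400,300),interpolation=cv2.INTER_AREA)
c[:300,400:]=cv2.resize(t["image"][195:321,190:358],(400,300),interpolation=cv2.INTER_CUBIC)
c[300:,:400]=cv2.resize(s["image"][150:330,200:360],(400,300),interpolation=cv2.INTER_CUBIC)
c[300:,400:]=cv2.resize(w["image"][200:380,380:620],(400,300),interpolation=cv2.INTER_CUBIC)
cv2.imwrite("pics/comp.png",c);cv2.imwrite("pics/wf.png",w["image"]);cv2.imwrite("pics/tf.png",t["image"])
E
```

```text
[418.96327736 -42.24999862 308.98274804]
w [[492.0, 231.0], [339.0, 218.0], [460.0, 190.0]]
t [[263.0, 252.0], [203.0, 258.0], [291.0, 261.0]]
s [[268.0, 197.0], [244.0, 200.0], [285.0, 297.0]]
```

View pics/comp.png

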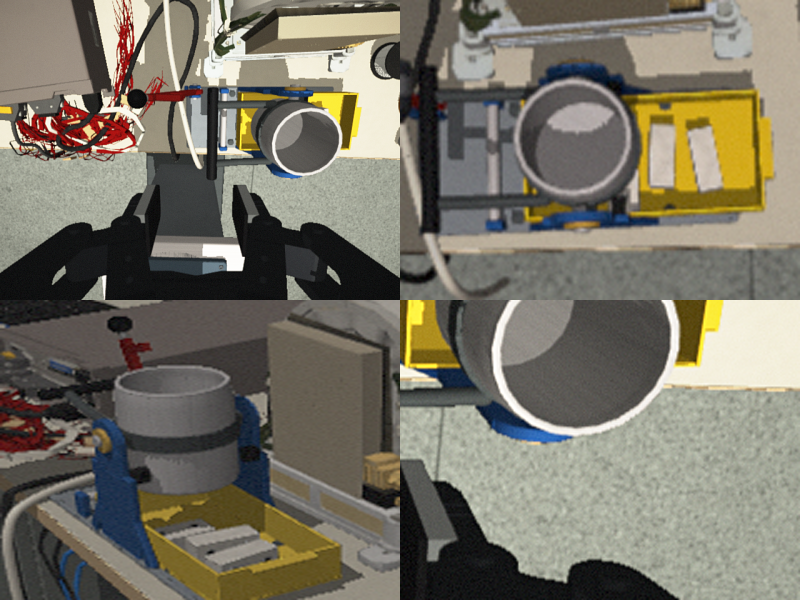

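Emit:
apply_moves(commands=[[[12.5, -25, 0], 0, 1], [[12.5, -25, 0], 0, 1], [[12.5, -25, 0], 0, 1], [[12.5, -25, 0], 0, 1], [[0, 0, 30], 0, 1], [[0, 0, 30], 0, 1], [[0, 0, 0], 0, 1], [[0, 0, 0], 0, 1]])

```text
time: 17.22
ee_pos: [465.2, 58.5, 247.9]
eef_rot: [0.001, 1.0, 0.014, -0.003]
contact_force: [0.3, -0.6, 0.6]
opening: -0.1
grasp_force: 0.0
```

```bash
python3 k.py
```

```text
17.2667 [466.3  58.7 249.5] [-0.3 -0.1  0.4]
red [[276, 86, 26, 56, 537], [280, 143, 14, 19, 167], [407, 221, 25, 11, 241], [178, 223, 42, 24, 528], [396, 234, 53, 16, 595], [115, 236, 12, 25, 174], [222, 243, 16, 24, 255], [237, 247, 47, 41, 830], [99, 259, 21, 22, 176], [144, 265, 17, 16, 160]]
dark [([353, 231, 37, 38, 1096], array([370.8, 249.9])), ([0, 325, 640, 155, 54740], array([317.1, 425. ]))]
0.0 -41 [498. 255.]
0.1 -24 [466. 254.]
0.2 -7 [433. 252.]
0.3 10 [401. 249.]
0.4 26 [371. 246.]
```

Emit:
apply_moves(commands=[[[0, 0, 30], 0, 1], [[0, 0, 30], 0, 1], [[0, 0, 28], 0, 1], [[0, 0, 0], 0, 1], [[0, 9, 0], 0, 1], [[0, 9, 0], 0, 1], [[0, 9, -1], 0, 1], [[0, 9, -2], 0, 1], [[0, 9, -2], 0, 1], [[0, 9, -2], 0, 1], [[0, 9, -2], 0, 1], [[0, 0, 0], 0, 1]])

```text
time: 18.27
ee_pos: [468.6, -6.1, 171.2]
eef_rot: [0.0, 1.0, 0.013, 0.0]
contact_force: [0.0, -0.2, -0.8]
opening: 0.3
grasp_force: 0.0
```

Emit:
apply_moves(commands=[[[0, 5, -1], 0, 1], [[0, 5, 0], 0, 1], [[0, 0, 0], 0, 1]])

```text
time: 18.52
ee_pos: [468.7, -14.5, 171.5]
eef_rot: [0.0, 1.0, 0.014, -0.0]
contact_force: [0.1, -0.8, 0.4]
opening: -0.0
grasp_force: 0.0
```

```bash
python3 k.py
```

```text
18.5667 [468.7 -14.  171.5] [-0.3  0.4 -0.3]
red [[174, 75, 17, 35, 366], [176, 112, 29, 33, 395], [179, 151, 14, 28, 254], [166, 180, 21, 46, 350], [239, 218, 21, 26, 197], [49, 247, 56, 41, 1030], [37, 261, 13, 26, 176], [111, 272, 33, 32, 498], [179, 275, 19, 18, 203], [134, 277, 78, 52, 1442], [396, 288, 72, 18, 1182], [128, 336, 39, 9, 275]]
dark [([395, 254, 29, 27, 640], array([408.9, 266.7])), ([0, 297, 640, 183, 58275], array([318.6, 420.4]))]
0.0 -41 [386. 325.]
0.1 -24 [339. 323.]
0.2 -7 [293. 319.]
0.3 10 [249. 314.]
0.4 26 [210. 306.]
```

Emit:
apply_moves(commands=[[[0, 4, 0], 0, 1], [[0, 3, 0], 0, 1], [[0, 0, 0], 0, 1]])

```text
time: 18.82
ee_pos: [468.9, -18.3, 171.5]
eef_rot: [-0.002, 1.0, 0.015, -0.0]
contact_force: [-0.5, 9.1, 0.2]
opening: 0.3
grasp_force: 3.8
```

Emit:
apply_moves(commands=[[[0, -10, 0], 0, 1], [[0, -15, 0], 0, 1], [[0, 0, -30], 0, 1], [[0, 0, -30], 0, 1], [[0, 0, -30], 0, 1], [[0, 0, -30], 0, 1], [[0, 0, 0], 0, 1], [[0, 0, 0], 0, 1]])

```text
time: 19.48
ee_pos: [469.1, 4.6, 293.0]
eef_rot: [0.0, 1.0, 0.014, 0.002]
contact_force: [-0.1, -0.2, -0.9]
opening: 0.1
grasp_force: 0.0
```

```bash
python3 - <<'E'
from k import *
look()
s=grab_frame("scene");t=grab_frame("top")
for f,n,p in((s,"s",(467.5,-41,199)),(t,"t",(467.5,-41,199))):
    u,v=proj(f,p);print(n,(u,v))
    x,y=int(u),int(v);m=(f["image"][y-20:y+20,x-25:x+25].max(2)<45).astype(np.uint8)
    k=cv2.morphologyEx(m,cv2.MORPH_OPEN,np.ones((5,5)));_,_,st,c=cv2.connectedComponentsWithStats(k);print([(st[i].tolist(),(c[i]+[x-25,y-20]).round(1)) for i in range(1,len(c))])
E
```

```text
19.5333 [468.2   4.5 291.7] [-0.9  0.2 -0.5]
red [[231, 91, 11, 24, 153], [235, 116, 17, 24, 172], [142, 217, 37, 21, 405], [396, 223, 38, 12, 404], [181, 235, 14, 23, 208], [197, 241, 42, 36, 727]]
dark [([368, 223, 28, 29, 573], array([380.7, 236.1])), ([0, 326, 640, 154, 56013], array([315.3, 425.1]))]
0.0 -41 [384. 238.]
0.1 -24 [357. 237.]
0.2 -7 [331. 236.]
0.3 10 [305. 234.]
0.4 26 [281. 231.]
s (np.float64(261.9039715448797), np.float64(168.29737096203198))
[([0, 3, 4, 6, 24], array([237.5, 153.5])), ([22, 17, 9, 8, 61], array([262.1, 168.6]))]
t (np.float64(184.4834503095644), np.float64(224.4779526219195))
[([18, 15, 13, 12, 129], array([183.1, 224.4])), ([39, 27, 8, 13, 98], array([201.3, 237.2]))]
```

```bash
python3 -c "
from workcell import *
print(close_job())"
```

```text
the job is handed in; nothing more can be done
None
```

The job was handed in at about 20 s: the pot was tipped to its stop and stood upright again empty, with the latch back over the handle; I could see two blocks clearly in the tray and the third only partly, beneath the pot.

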